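# Sweep the pendant discs into the corral

### The arm

A 7-joint arm with a two-finger parallel gripper is mounted at the origin on the work surface. World frame = base frame: x ahead of the robot, y to its left, z up, the work surface at z = 0. Lengths are in m, angles in degrees, forces in N, time in s.
With the tool pointing down it reaches from about 0.4 to 0.875 m from the base axis. Payload 4.4 kg.
Tool frame: the origin (TCP) lies on the centre line of the jaws, within the pads' length; the fingertips stand ahead of it and the grasp point (between the pads) lies 3 mm ahead of it (tip_extent is the z of the fingertips in the tool frame, in m); z points along the fingers, y is the line along which they close (so a half turn about z gives the same grasp; the last joint's range is limited). The gripper opens to 85 mm and grips with 20 to 120 N. Pads are 22 mm wide; open, the fingers measure 114 mm over their backs; the gripper's body (76 mm by 85 mm) begins 54 mm behind the grasp point. The pads swing forward as they close: fully open they stand 13 mm farther back than shut.
Start: joints at [-80.546, 36.005, 2.206, 86.941, -1.547, 57.084, -1.146], TCP at [0.149, 0.633, 0.253] pointing down, gripper open.
Joint ranges: [-175.42, 175.42], [-21.48, 121.26], [-71.46, 75.88], [10.55, 141.38], [-63.04, 243.04], [13.31, 113.54], [-168.57, 168.57]. Speed limits (degrees/s): [147.25, 147.25, 180, 180, 180, 180, 180].

### API

Orientations are given as a 3x3 rotation matrix whose columns are the frame's x, y, z axes.
In Python, from cell import observe, camera, job_done, tip_extent gives the robot as it stands.
- The arm moves only by the tool servo_tool, never from a script. Its argument "deltas" is a list of rows, each a list of 5 numbers: the opening, from 0 (shut) to 1 (fully open), then the shift along the tool's x, y, z in units of 120 mm (1.0 is 120 mm), then the turn about the tool's z in units of 120 degrees (1.0 is 120 degrees). A call has 1 to 5 rows; each row shifts and turns the commanded pose from where the row before left it, along the tool's axes as they then stand; what a row does not reach is not made up. A row lasts 1/8 s, in which the tool goes at most 62.5 mm and 10.7 degrees, less where a joint would pass 70% of its speed; a pose out of reach is approached as far as the arm can. A call with a number of a shift or a turn outside -1 to 1 is refused whole. A call with a gripper value outside its range is refused whole. The fingers move at their own pace and stop on an object; "grip_force" is the grip in N (left out, the last holds). Time passes only in rows, so rows that do not move let the fingers close. It gives the time, the measured TCP pose, the force, the opening and the grip force at its end, in the units of the state.
- observe(): the state, without advancing time (a new reading comes with each control period).
- camera(name): name is "side" or "top" or "wrist"; returns a dict with "frame" (384x512x3 uint8, blue, green, red), "K" (3x3 intrinsics, pixels), "origin" and "attitude" of the camera in the world; the wrist camera has in their place "tool_from_camera" (4x4, takes a point from camera to tool coordinates, whose origin is the TCP and whose axes are the flange's). Camera axes: x right, y down, z forward; pixel columns grow to the right and rows downward; lengths in m; the calibration is good to about 2 mm. A picture is of the moment at which its call begins: read the wrist's pose just before it. There is no depth.
- job_done(): hands the job in; it is judged then, once.
The state is a dict: "clock": time; "joints": joint angles; "joint_vel": joint speeds; "joint_efforts": joint torques, N m; "tcp_pos": TCP position; "eef_rot": TCP orientation; "ft_force": force on the tool from outside, world axes, zero at the start; "torque": the same for the moment, N m; "gripper_width": finger opening in m; "gripper_force": force on a finger pad.
Only numpy, scipy, OpenCV 4.12 (cv2) and the standard library are available. Lean on these libraries where they do the work, as an engineer would, in place of code of your own. Each camera call takes 0.05 s, during which the arm holds its last target. There are 200 camera calls.

### The job

Three dark wooden pendant discs lie loose on the white table. Sweep them over the tabletop with your fingers, through the open side of the low U-shaped pine corral, until all three lie flat on the table wholly inside it; do not pick any of them up. Leave everything else standing where it is.

Things in the scene. Friction and masses are not known exactly. Their poses are not given: they have to be found in the camera images.
- corral: low U-shaped pine fence fixed to the table, its cork floor level with the table, no sill. Origin on the table at the middle of its open side (mouth), which faces roughly towards the robot; x points from the mouth into it, y along the mouth, z up. Inside 150 mm wide (y -75 to 75), 90 mm deep (x 0 to 90); strips 8 mm thick, 20 mm high
- disc_left: round dark walnut pendant disc with a small brass eyelet on top, 30 mm across, 10 mm thick, about 16 g, lying flat and loose on the table (it slides easily); origin at the centre of its underside, z up. One of three alike; at the start the one with the largest world y
- disc_mid: round dark walnut pendant disc with a small brass eyelet on top, 30 mm across, 10 mm thick, about 16 g, lying flat and loose on the table (it slides easily); origin at the centre of its underside, z up. One of three alike; at the start the middle one
- disc_right: round dark walnut pendant disc with a small brass eyelet on top, 30 mm across, 10 mm thick, about 16 g, lying flat and loose on the table (it slides easily); origin at the centre of its underside, z up. One of three alike; at the start the one with the smallest world y
- vial_loose: closed clear bead vial with a white cap, 25 mm across, 46 mm tall; origin at the centre of its underside. Stands on the table to the left of the corral. Leave alone
- spool: copper wire spool, 30 mm across, 30 mm tall, standing nearer the robot than the discs, between the left and the middle one; origin at the centre of its underside. Leave alone
- saucer: white ceramic saucer, 90 mm across, 16 mm high, on the table to the right of the discs; origin at the centre of its underside. Leave alone
- crimper: black plastic crimping tool lying flat to the right of the corral, about 140 mm long along its x, 60 mm wide, 13 mm high; origin under its pivot, jaws towards +x. Leave alone
- vial0: closed clear bead vial with a white cap, 25 mm across, 46 mm tall; origin at the centre of its underside. In the right slot of the clear rack beyond the corral (fixed rack 50 x 150 x 30 mm). Leave alone
- vial1: closed clear bead vial with a white cap, 25 mm across, 46 mm tall; origin at the centre of its underside. In the middle slot of the rack. Leave alone
- vial2: closed clear bead vial with a white cap, 25 mm across, 46 mm tall; origin at the centre of its underside. In the left slot of the rack. Leave alone
- magnifier: magnifier on a steel stand beyond the corral, base 90 mm across, 211 mm tall; origin at the centre of its underside. Leave alone
- keepsake_box: closed pine box at the left, 104 x 154 mm, 65 mm high; origin at the centre of its underside. Leave alone
Mind the look-alikes: they are no part of the job. Leave any blue or orange look-alike of the corral alone.

How it is judged:
By the outcome, as a careful person would: the job done as asked, in the order asked, and still so for the second after the job is handed in, with the robot touching nothing.
It also fails if it takes over 72 s, if anything falls off the work surface, if the arm or the gripper's body presses on something with over 40 N, if the wrist force passes 120 N, or if a joint passes its speed limit or range.

## Working session

There is one attempt and no reset: what is moved stays moved. The work goes in short steps, Python scripts to look and compute and a tool call to move; the robot and the scene stay as the last step left them, time stands still between calls to the robot, and variables do not carry over. Pictures are saved under pics/ and viewed, at most 10 in all, crops included, and the job is handed in when it is done.

Besides the shell and the picture viewer there is one more tool, called after "Request:" by a JSON object that holds its "method" and its "body", one argument or row to a line. servo_tool: Moves the arm, as the interface text tells. Shifts and turns lie within -1 to 1; 1 stands for 120 mm of shift or 120 degrees of turn. Its arguments: {"type":"object","properties":{"deltas":{"type":"array"},"grip_force":{"type":"number"}},"required":["deltas"]}

```bash
mkdir -p pics
cat > h.py <<'E'
import numpy as np,cv2
from cell import observe,camera,job_done,tip_extent
def world(c,uv,z=0.0):
    d=np.array(c["attitude"])@np.linalg.inv(np.array(c["K"]))@np.array([uv[0],uv[1],1.0])
    o=np.array(c["origin"]); return o+d*(z-o[2])/d[2]
def pix(c,p):
    q=np.array(c["K"])@(np.array(c["attitude"]).T@(np.array(p)-np.array(c["origin"]))); return q[:2]/q[2]
E
python3 - <<'E'
from h import *
s=observe();print(s["clock"],s["tcp_pos"],np.round(s["eef_rot"],3),tip_extent,s["gripper_width"])
c=camera("top");cv2.imwrite("pics/top0.png",cv2.resize(c["frame"],(800,600)));print(c["origin"],c["attitude"],c["K"])
E
```

```text
0.0 [0.14853483 0.63220474 0.2523863 ] [[-0.973  0.229 -0.   ]
 [ 0.229  0.973 -0.002]
 [-0.    -0.002 -1.   ]] 0.022 0.08555565043957805
[0.31152798 0.02962731 1.13256567] [[ 0.00997859 -0.98182994  0.18950038]
 [-0.99992699 -0.01108914 -0.00480097]
 [ 0.00681513 -0.18943863 -0.98186891]] [[420.74314353   0.         254.52018682]
 [  0.         420.74314353 193.17154579]
 [  0.           0.           1.        ]]
```

View pics/top0.png

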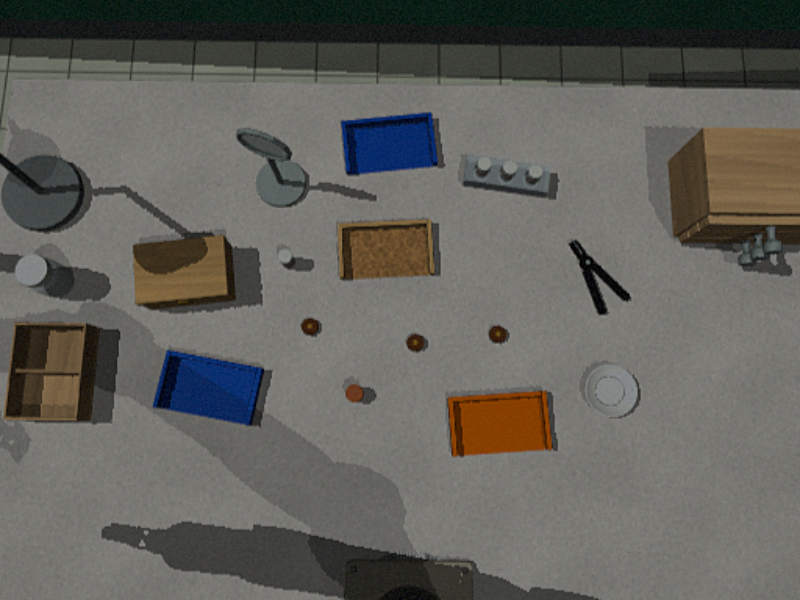

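The top view shows the pine corral around (385,250) with its mouth at the bottom edge near row 278. The discs are at (311,327), (416,343) and (498,335), the spool at (355,393), and the loose vial at (286,258). The blue and orange trays are look-alikes.

Run:
```python
from h import *
c=camera("top");f=c["frame"];k=512/800
for n,(u,v) in dict(l=(311,327),m=(416,343),r=(498,335)).items():
    u=int(u*k);v=int(v*k);p=f[v-11:v+12,u-11:u+12].astype(int)
    m=(((p[...,2]-p[...,0])>15)).astype(np.uint8)
    M=cv2.moments(m,True);uv=(u-11+M["m10"]/M["m00"],v-11+M["m01"]/M["m00"]);print(n,M["m00"],uv,world(c,uv,.006))
for n,uv,z in [("mouthL",(339,279),.02),("mouthR",(434,277),.02),("backL",(337,222),.02),("backR",(432,220),.02),("spool",(355,393),.02),("vial",(286,258),.03),("saucer",(610,390),.01),("orangeTL",(448,396),.02),("orangeTR",(548,391),.02),("crimp",(602,313),.01),("blueTR",(263,368),.02)]:
    print(n,world(c,(uv[0]*k,uv[1]*k),z).round(4))
a=f[130:240,180:350];cv2.imwrite("pics/crop.png",cv2.resize(a,None,fx=4.7,fy=4.7,interpolation=cv2.INTER_CUBIC))
```

```text
l 90.0 (197.9, 208.34444444444443) [0.485417  0.1768901 0.006    ]
m 93.0 (265.13978494623655, 218.7311827956989) [ 0.45910513 -0.00520948  0.006     ]
r 91.0 (318.0659340659341, 213.3846153846154) [ 0.47521874 -0.14830662  0.006     ]
mouthL [0.5654 0.1264 0.02  ]
mouthR [ 0.5709 -0.0384  0.02  ]
backL [0.6684 0.1327 0.02  ]
backR [ 0.6742 -0.035   0.02  ]
spool [0.3697 0.0943 0.02  ]
vial [0.5993 0.218  0.03  ]
saucer [ 0.3797 -0.3381  0.01  ]
orangeTL [ 0.3663 -0.0618  0.02  ]
orangeTR [ 0.3763 -0.2302  0.02  ]
crimp [ 0.5124 -0.331   0.01  ]
blueTR [0.4099 0.2505 0.02  ]
```

View pics/crop.png

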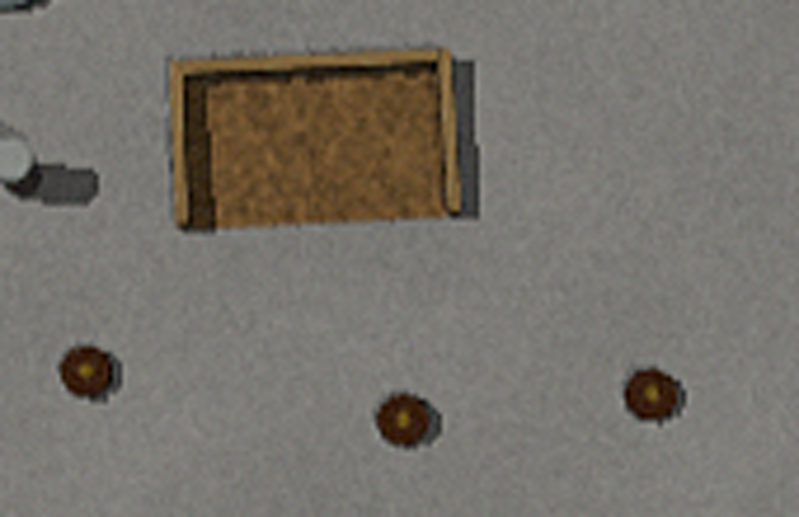

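```bash
cat > plan.py <<'E'
from h import *
import sys,json
# usage: plan.py opening  x,y,z,pushyaw,step_mm ...   (push direction = tool -x)
s=observe();R=np.array(s["eef_rot"]);p=np.array(s["tcp_pos"])
R0=lambda a:np.array([[-np.cos(a),-np.sin(a)*-1,0],[-np.sin(a),np.cos(a),0],[0,0,-1]])
yaw=np.degrees(np.arctan2(-R[1,0],-R[0,0]))
print("at",s["clock"],p.round(4),round(yaw,1),"F",np.round(s["ft_force"],1),"w",round(s["gripper_width"],4),"tip",tip_extent)
op=float(sys.argv[1]);rows=[]
for w in sys.argv[2:]:
    x,y,z,t,st=map(float,w.split(","));T=np.array([x,y,z]);q=p.copy();y0=yaw
    n=int(max(1,np.ceil(np.linalg.norm(T-q)*1000/st),np.ceil(abs(t-y0)/10)))
    for i in range(1,n+1):
        g=q+(T-q)*i/n;a=np.radians(yaw)
        A=np.array([[-np.cos(a),np.sin(a)*-1,0],[-np.sin(a),np.cos(a),0],[0,0,-1]])
        d=np.round(A.T@(g-p)/.12,2);r=round(-(y0+(t-y0)*i/n-yaw)/120,3)
        rows.append([op,*map(float,d),r]);p=p+A@d*.12;yaw-=r*120
for i in range(0,len(rows),5):print(json.dumps(rows[i:i+5]))
E
sed -i '/^R0=/d' plan.py
python3 plan.py 0.235 0.419,-0.017,0.12,16,58
```

```text
at 0.1 [0.1485 0.6323 0.2525] -13.2 F [-0.1 -1.2 -0.2] w 0.0854 tip 0.022
[[0.235, -0.26, -0.37, 0.08, -0.019], [0.235, -0.25, -0.37, 0.09, -0.018], [0.235, -0.24, -0.39, 0.08, -0.019], [0.235, -0.22, -0.39, 0.09, -0.019], [0.235, -0.2, -0.4, 0.08, -0.019]]
[[0.235, -0.19, -0.41, 0.09, -0.018], [0.235, -0.17, -0.42, 0.08, -0.019], [0.235, -0.16, -0.42, 0.09, -0.019], [0.235, -0.13, -0.43, 0.08, -0.019], [0.235, -0.12, -0.44, 0.09, -0.018]]
[[0.235, -0.11, -0.44, 0.08, -0.019], [0.235, -0.09, -0.44, 0.09, -0.019], [0.235, -0.07, -0.44, 0.08, -0.019]]
```

Request:
{"method": "servo_tool", "body": {
  "deltas": [
    [0.235,-0.26,-0.37,0.08,-0.019],
    [0.235,-0.25,-0.37,0.09,-0.018],
    [0.235,-0.24,-0.39,0.08,-0.019],
    [0.235,-0.22,-0.39,0.09,-0.019],
    [0.235,-0.2,-0.4,0.08,-0.019]
  ]
}}

```text
clock: 0.72
tcp_pos: [0.253, 0.3815, 0.2025]
eef_rot: [[-0.999, 0.033, 0.0], [0.033, 0.999, -0.0], [-0.0, -0.0, -1.0]]
ft_force: [2.0, -0.0, -0.6]
gripper_width: 0.0197
gripper_force: 0.0
```

Request:
{"method": "servo_tool", "body": {
  "deltas": [
    [0.235,-0.19,-0.41,0.09,-0.018],
    [0.235,-0.17,-0.42,0.08,-0.019],
    [0.235,-0.16,-0.42,0.09,-0.019],
    [0.235,-0.13,-0.43,0.08,-0.019],
    [0.235,-0.12,-0.44,0.09,-0.018]
  ]
}}

```text
clock: 1.35
tcp_pos: [0.3568, 0.1314, 0.151]
eef_rot: [[-0.987, -0.162, 0.0], [-0.162, 0.987, 0.0], [-0.001, 0.0, -1.0]]
ft_force: [1.0, 0.7, -0.4]
gripper_width: 0.0201
gripper_force: 0.0
```

Request:
{"method": "servo_tool", "body": {
  "deltas": [
    [0.235,-0.11,-0.44,0.08,-0.019],
    [0.235,-0.09,-0.44,0.09,-0.019],
    [0.235,-0.07,-0.44,0.08,-0.019],
    [0.235,0,0,0,0],
    [0.235,0,0,0,0]
  ]
}}

```text
clock: 1.98
tcp_pos: [0.4191, -0.0158, 0.1211]
eef_rot: [[-0.961, -0.276, -0.001], [-0.276, 0.961, 0.0], [0.001, 0.001, -1.0]]
ft_force: [0.5, 0.2, -0.2]
gripper_width: 0.0199
gripper_force: 0.0
```

```bash
python3 plan.py 0.235 0.419,-0.017,0.036,16,30
python3 - <<'E'
from h import *
c=camera("wrist");cv2.imwrite("pics/w1.png",c["frame"]);print(c["tool_from_camera"])
E
```

```text
at 1.975 [ 0.4191 -0.0158  0.1211] 16.0 F [ 0.5  0.2 -0.2] w 0.0199 tip 0.022
[[0.235, 0.0, -0.0, 0.24, 0.0], [0.235, 0.0, -0.01, 0.23, 0.0], [0.235, 0.0, 0.0, 0.24, 0.0]]
[[-9.59716856e-04 -9.59478831e-01 -2.81779083e-01  7.15052389e-02]
 [ 9.99999463e-01 -8.10570041e-04 -6.45866056e-04  8.61647375e-04]
 [ 3.91293125e-04 -2.81779552e-01  9.59479094e-01 -1.20841603e-01]
 [ 0.00000000e+00  0.00000000e+00  0.00000000e+00  1.00000000e+00]]
```

View pics/w1.png

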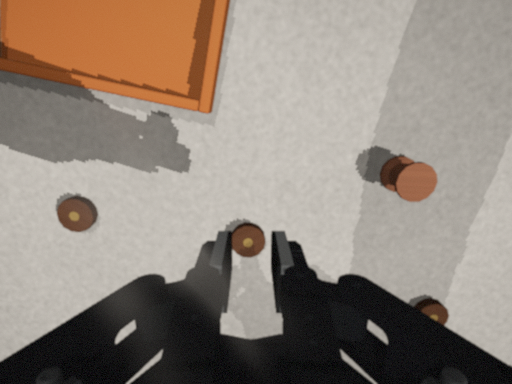

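The wrist view shows the middle disc at (248,241), framed by the fingers at columns 222 and 282. The left disc is at (432,311), the right disc at (76,214), and the spool at (412,180).

Run:
```python
from h import *
s=observe();c=camera("wrist");T=np.array(c["tool_from_camera"]);R=np.array(s["eef_rot"])
c["attitude"]=R@T[:3,:3];c["origin"]=R@T[:3,3]+s["tcp_pos"]
for n,uv,z in [("m",(248,241),.008),("r",(76,214),.008),("l",(432,311),.008),("spool",(416,182),.03)]:print(n,world(c,uv,z).round(4))
t=camera("top");a=t["frame"][130:240,180:350]
f=t["frame"].astype(int)
# cork/pine mask of corral
m=np.zeros(f.shape[:2],np.uint8);m[135:185,210:285]=((f[...,2]-f[...,0])[135:185,210:285]>25)
n,l,st,_=cv2.connectedComponentsWithStats(m);i=1+st[1:,4].argmax()
pts=np.argwhere(l==i)[:,::-1].astype(np.float32);r=cv2.minAreaRect(pts);print(r)
for b in cv2.boxPoints(r):print(b,world(t,b,.02)[:2].round(4),world(t,b,0)[:2].round(4))
```

```text
m [ 0.4586 -0.0055  0.008 ]
r [ 0.4744 -0.1483  0.008 ]
l [0.4793 0.1748 0.008 ]
spool [0.3698 0.0958 0.03  ]
((246.3836669921875, 159.1154327392578), (36.2252197265625, 60.58650207519531), 87.20729064941406)
[215.2439 142.5003] [0.6672 0.1338] [0.6736 0.1357]
[275.75842 139.54837] [ 0.6777 -0.033 ] [ 0.6843 -0.0341]
[277.52344 175.73056] [ 0.5752 -0.0378] [ 0.5799 -0.039 ]
[217.00891 178.6825 ] [0.5651 0.1262] [0.5696 0.128 ]
```

Request:
{"method": "servo_tool", "body": {
  "deltas": [
    [0.235,0,0,0.24,0],
    [0.235,0,-0.01,0.24,0],
    [0.235,0,0,0.22,0],
    [0.235,0,0,0,0]
  ]
}}

```text
clock: 2.62
tcp_pos: [0.4176, -0.0186, 0.0525]
eef_rot: [[-0.96, -0.281, -0.008], [-0.28, 0.96, -0.008], [0.009, -0.006, -1.0]]
ft_force: [-0.3, -0.8, 0.7]
gripper_width: 0.0205
gripper_force: 0.0
```

```bash
python3 -c "
from h import *
s=observe();print(np.round(s['joints'],1))"; python3 plan.py 0.235 0.428,-0.0143,0.0525,16,30 0.428,-0.0143,0.0255,16,30
```

```text
[  8.3  41.4 -14.5 130.8  47.8  13.5  56.5]
at 2.625 [ 0.4176 -0.0186  0.0525] 16.3 F [-0.3 -0.8  0.7] w 0.0205 tip 0.022
[[0.235, -0.09, 0.01, 0.0, 0.002], [0.235, -0.0, -0.0, 0.23, 0.0]]
```

Request:
{"method": "servo_tool", "body": {
  "deltas": [
    [0.235,-0.09,0.01,0,0.002],
    [0.235,0,0,0.12,0],
    [0.235,0,0,0.1,0],
    [0.235,0,0,0,0]
  ]
}}

```text
clock: 3.12
tcp_pos: [0.4292, -0.0154, 0.027]
eef_rot: [[-0.962, -0.274, -0.004], [-0.274, 0.962, -0.009], [0.007, -0.008, -1.0]]
ft_force: [0.1, 0.4, -0.3]
gripper_width: 0.0199
gripper_force: 0.0
```

```bash
python3 -c "
from h import *
s=observe();print(np.round(s['joints'],1),np.round(s['eef_rot'],3))"; python3 plan.py 0.235
```

```text
[  8.9  45.2 -16.1 129.5  60.7  13.6  43.2] [[-0.962 -0.274 -0.004]
 [-0.274  0.962 -0.009]
 [ 0.007 -0.008 -1.   ]]
at 3.125 [ 0.4292 -0.0154  0.027 ] 15.9 F [ 0.1  0.4 -0.3] w 0.0199 tip 0.022
```

```bash
python3 plan.py 0.235 0.585,0.0315,0.025,16,15 0.614,0.040,0.025,16,8
```

```text
at 3.125 [ 0.4292 -0.0154  0.027 ] 15.9 F [ 0.1  0.4 -0.3] w 0.0199 tip 0.022
[[0.235, -0.12, 0.0, 0.0, -0.0], [0.235, -0.13, 0.0, 0.0, -0.0], [0.235, -0.12, 0.01, 0.0, -0.0], [0.235, -0.12, -0.0, 0.01, -0.0], [0.235, -0.13, -0.0, -0.0, -0.0]]
[[0.235, -0.12, 0.0, -0.0, -0.001], [0.235, -0.12, 0.0, 0.0, 0.0], [0.235, -0.13, 0.0, 0.0, 0.0], [0.235, -0.12, 0.01, 0.0, 0.0], [0.235, -0.12, -0.0, 0.01, 0.0]]
[[0.235, -0.13, -0.0, -0.0, -0.0], [0.235, -0.06, 0.0, -0.0, -0.0], [0.235, -0.06, 0.0, -0.0, -0.0], [0.235, -0.07, 0.0, -0.0, -0.0], [0.235, -0.06, 0.0, -0.0, -0.0]]
```

Request:
{"method": "servo_tool", "body": {
  "deltas": [
    [0.235,-0.06,0,0,0],
    [0.235,-0.12,0,0,0],
    [0.235,-0.12,0.01,0,0],
    [0.235,-0.12,0,0.01,0],
    [0.235,-0.13,0,0,0]
  ]
}}

```text
clock: 3.75
tcp_pos: [0.4926, 0.0035, 0.0255]
eef_rot: [[-0.962, -0.273, -0.005], [-0.273, 0.962, -0.009], [0.007, -0.007, -1.0]]
ft_force: [-0.0, -0.3, 0.7]
gripper_width: 0.0197
gripper_force: 0.1
```

```bash
python3 plan.py 0.235 0.585,0.0315,0.025,16,15 0.614,0.040,0.025,16,8;python3 - <<'E'
from h import *
c=camera("wrist");cv2.imwrite("pics/w2.png",c["frame"])
E
```

```text
at 3.75 [0.4926 0.0035 0.0255] 15.8 F [-0.  -0.3  0.7] w 0.0197 tip 0.022
[[0.235, -0.11, 0.0, 0.0, -0.0], [0.235, -0.12, 0.0, 0.0, -0.0], [0.235, -0.11, 0.01, 0.0, -0.001], [0.235, -0.12, -0.0, 0.0, 0.0], [0.235, -0.11, 0.0, 0.0, -0.0]]
[[0.235, -0.12, 0.0, 0.0, -0.0], [0.235, -0.11, 0.0, 0.0, -0.0], [0.235, -0.06, 0.0, 0.0, -0.0], [0.235, -0.07, 0.0, 0.0, -0.0], [0.235, -0.06, 0.0, 0.0, -0.0]]
[[0.235, -0.07, 0.01, 0.0, -0.0]]
```

View pics/w2.png

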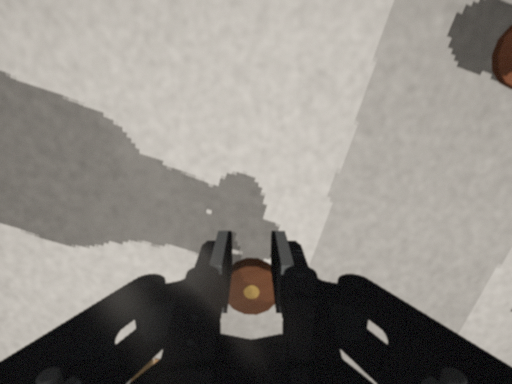

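The disc sits centred between the fingers, with its eyelet at (251,292), and it moves along with them.

Request:
{"method": "servo_tool", "body": {
  "deltas": [
    [0.235,-0.11,0,0,0],
    [0.235,-0.12,0,0,0],
    [0.235,-0.11,0.01,0,0],
    [0.235,-0.12,0,0,0],
    [0.235,-0.11,0,0,0]
  ]
}}

```text
clock: 4.42
tcp_pos: [0.5577, 0.0234, 0.0245]
eef_rot: [[-0.962, -0.273, -0.005], [-0.273, 0.962, -0.009], [0.008, -0.007, -1.0]]
ft_force: [0.2, 0.2, -0.3]
gripper_width: 0.0199
gripper_force: 0.1
```

Request:
{"method": "servo_tool", "body": {
  "deltas": [
    [0.235,-0.12,0,0,0],
    [0.235,-0.11,0,0,0],
    [0.235,-0.06,0,0,0],
    [0.235,-0.07,0,0,0],
    [0.235,-0.06,0,0,0]
  ]
}}

```text
clock: 5.05
tcp_pos: [0.6058, 0.0369, 0.0241]
eef_rot: [[-0.962, -0.273, -0.005], [-0.273, 0.962, -0.009], [0.008, -0.007, -1.0]]
ft_force: [-0.2, 0.1, -0.9]
gripper_width: 0.02
gripper_force: 0.1
```

Request:
{"method": "servo_tool", "body": {
  "deltas": [
    [0.235,-0.05,0,0,0],
    [0.235,0,0,0,0],
    [0.235,0.1,0,0,0],
    [0.235,0.1,0,-0.15,0],
    [0.235,0,0,-0.3,0]
  ]
}}

```text
clock: 5.68
tcp_pos: [0.5854, 0.0312, 0.0785]
eef_rot: [[-0.962, -0.273, -0.01], [-0.273, 0.962, -0.011], [0.012, -0.008, -1.0]]
ft_force: [0.3, 0.0, 0.9]
gripper_width: 0.0201
gripper_force: 0.0
```

```bash
cat > look.py <<'E'
from h import *
import sys
s=observe();c=camera("wrist");T=np.array(c["tool_from_camera"]);R=np.array(s["eef_rot"])
c["attitude"]=R@T[:3,:3];c["origin"]=R@T[:3,3]+s["tcp_pos"]
t=camera("top");f=t["frame"].astype(int)
p=f[100:260,160:360]
m=((p[...,2]-p[...,0]>15)&(p.sum(2)<150)).astype(np.uint8)
n,l,st,ce=cv2.connectedComponentsWithStats(m)
for i in range(1,n):
    if st[i,4]>25: print(st[i,4],(ce[i]+[160,100]).round(1),world(t,ce[i]+[160,100],.006)[:2].round(4))
cv2.imwrite("pics/%s.png"%sys.argv[1],np.hstack([cv2.resize(t["frame"][120:250,170:340],(510,390)),cv2.resize(c["frame"],(280,210)).copy() if 0 else np.pad(cv2.resize(c["frame"],(280,210)),((0,180),(0,0),(0,0)))]))
E
python3 look.py l1; python3 plan.py 0.235 0.60,0.035,0.10,16,50 0.467,0.215,0.10,-64,55 0.467,0.215,0.026,-64,30
```

```text
171 [222.3 160.9] [0.6187 0.1142]
48 [269.  173.2] [ 0.5854 -0.0151]
75 [198.2 208.6] [0.4848 0.1761]
73 [317.9 213.5] [ 0.4748 -0.1478]
at 5.775 [0.5899 0.0328 0.0827] 15.8 F [0.8 1.2 0.1] w 0.0201 tip 0.022
[[0.235, -0.09, -0.01, -0.14, -0.001], [0.235, 0.08, 0.22, -0.0, 0.083], [0.235, 0.12, 0.2, -0.0, 0.084], [0.235, 0.15, 0.18, -0.0, 0.083], [0.235, 0.18, 0.15, -0.0, 0.083]]
[[0.235, 0.21, 0.11, -0.0, 0.083], [0.235, 0.22, 0.08, -0.0, 0.084], [0.235, 0.23, 0.04, -0.0, 0.083], [0.235, 0.23, -0.0, -0.0, 0.083], [0.235, -0.0, -0.0, 0.2, 0.0]]
[[0.235, -0.0, -0.0, 0.21, 0.0], [0.235, -0.0, -0.0, 0.2, 0.0]]
```

View pics/l1.png

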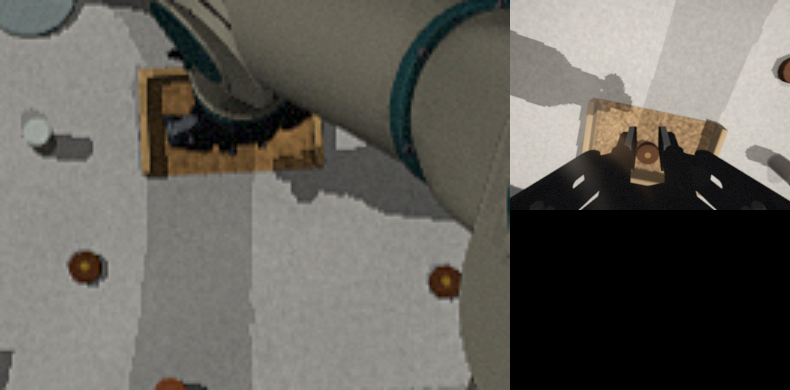

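The middle disc lies inside the corral, at (647,153) in the wrist inset. The other objects look unmoved. The left disc is next.

Request:
{"method": "servo_tool", "body": {
  "deltas": [
    [0.235,-0.09,-0.01,-0.14,0],
    [0.235,0.08,0.22,0,0.083],
    [0.235,0.12,0.2,0,0.084],
    [0.235,0.15,0.18,0,0.083],
    [0.235,0.18,0.15,0,0.083]
  ]
}}

```text
clock: 6.4
tcp_pos: [0.5319, 0.1253, 0.0951]
eef_rot: [[-0.91, 0.414, -0.005], [0.414, 0.91, -0.009], [0.001, -0.011, -1.0]]
ft_force: [-0.3, 0.3, 0.5]
gripper_width: 0.0203
gripper_force: 0.0
```

Request:
{"method": "servo_tool", "body": {
  "deltas": [
    [0.235,0.21,0.11,0,0.083],
    [0.235,0.22,0.08,0,0.084],
    [0.235,0.23,0.04,0,0.083],
    [0.235,0.23,0,0,0.083],
    [0.235,0,0,0,0]
  ]
}}

```text
clock: 7.02
tcp_pos: [0.4645, 0.2171, 0.0947]
eef_rot: [[-0.442, 0.897, -0.005], [0.897, 0.442, -0.008], [-0.005, -0.009, -1.0]]
ft_force: [-0.2, -0.3, 0.0]
gripper_width: 0.0199
gripper_force: 0.0
```

```bash
python3 plan.py 0.235 0.467,0.215,0.10,-64,30 0.467,0.215,0.025,-64,30  0.513,0.118,0.025,-64,14
```

```text
at 7.025 [0.4645 0.2171 0.0947] -63.8 F [-0.2 -0.3  0. ] w 0.0199 tip 0.022
[[0.235, -0.03, 0.01, -0.04, 0.002], [0.235, 0.0, 0.0, 0.21, -0.0], [0.235, 0.0, 0.0, 0.2, -0.0], [0.235, 0.0, 0.0, 0.21, -0.0], [0.235, -0.11, -0.0, 0.0, -0.0]]
[[0.235, -0.11, -0.0, 0.0, -0.0], [0.235, -0.11, -0.0, 0.0, -0.0], [0.235, -0.11, -0.0, 0.0, -0.0], [0.235, -0.12, -0.01, 0.0, -0.0], [0.235, -0.11, 0.0, 0.0, -0.0]]
[[0.235, -0.11, 0.0, 0.0, -0.0], [0.235, -0.11, 0.0, 0.0, -0.0]]
```

Request:
{"method": "servo_tool", "body": {
  "deltas": [
    [0.235,-0.03,0.01,0.15,0],
    [0.235,0,0,0.22,0],
    [0.235,0,0,0.21,0],
    [0.235,0,0,0,0],
    [0.235,-0.08,0,0,0]
  ]
}}

```text
clock: 7.65
tcp_pos: [0.473, 0.2026, 0.0247]
eef_rot: [[-0.439, 0.899, -0.005], [0.899, 0.438, -0.009], [-0.006, -0.009, -1.0]]
ft_force: [-0.1, -0.9, 0.4]
gripper_width: 0.0198
gripper_force: 0.0
```

```bash
python3 plan.py 0.235 0.513,0.118,0.025,-64,14
```

```text
at 7.65 [0.473  0.2026 0.0247] -64.0 F [-0.1 -0.9  0.4] w 0.0198 tip 0.022
[[0.235, -0.11, -0.0, -0.0, 0.0], [0.235, -0.11, -0.0, -0.0, 0.0], [0.235, -0.11, -0.0, -0.0, 0.0], [0.235, -0.12, -0.01, -0.0, 0.0], [0.235, -0.11, 0.0, -0.0, 0.0]]
[[0.235, -0.11, 0.0, -0.0, 0.0], [0.235, -0.11, 0.0, -0.0, 0.0]]
```

Request:
{"method": "servo_tool", "body": {
  "deltas": [
    [0.235,-0.11,0,0,0],
    [0.235,-0.11,0,0,0],
    [0.235,-0.11,0,0,0],
    [0.235,-0.12,-0.01,0,0],
    [0.235,-0.1,0,0,0]
  ]
}}

```text
clock: 8.28
tcp_pos: [0.501, 0.1421, 0.0249]
eef_rot: [[-0.437, 0.9, -0.005], [0.9, 0.436, -0.009], [-0.006, -0.009, -1.0]]
ft_force: [-0.2, 0.6, -0.4]
gripper_width: 0.0202
gripper_force: 0.1
```

Request:
{"method": "servo_tool", "body": {
  "deltas": [
    [0.235,-0.08,0,0,0],
    [0.235,-0.06,0,0,0],
    [0.235,0,0,0,0]
  ]
}}

```text
clock: 8.65
tcp_pos: [0.5083, 0.1277, 0.0249]
eef_rot: [[-0.436, 0.9, -0.005], [0.9, 0.436, -0.009], [-0.006, -0.009, -1.0]]
ft_force: [-0.1, 0.6, 0.1]
gripper_width: 0.0205
gripper_force: 0.0
```

```bash
python3 look.py l2; python3 plan.py 0.235
```

```text
83 [318.2 213.4] [ 0.4752 -0.1486]
at 8.75 [0.5079 0.1286 0.025 ] -64.1 F [-0.3 -0.3  0.1] w 0.0201 tip 0.022
```

View pics/l2.png

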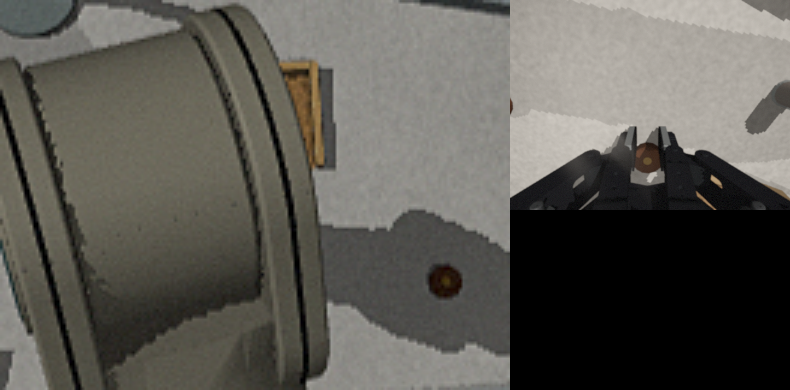

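The left disc is cradled between the fingers, at (648,158) in the inset. Next I swing the push direction around while still pushing.

```bash
cat > swing.py <<'E'
import sys,subprocess,numpy as np
# x0 y0 x1 y1 yaw0 yaw1 n : disc path
x0,y0,x1,y1,a0,a1,n=map(float,sys.argv[1:8]);w=[]
for i in range(1,int(n)+1):
    f=i/n;a=np.radians(a0+(a1-a0)*f);w.append("%f,%f,0.025,%f,60"%(x0+(x1-x0)*f-.0215*np.cos(a),y0+(y1-y0)*f-.0215*np.sin(a),np.degrees(a)))
subprocess.run(["python3","plan.py","0.235",*w,*sys.argv[8:]])
E
python3 swing.py 0.518 0.108 0.536 0.084 -64 3.5 7 0.575,0.0855,0.025,3.5,13 0.5865,0.0855,0.025,3.5,6
```

```text
at 8.75 [0.5079 0.1286 0.025 ] -64.1 F [-0.3 -0.3  0.1] w 0.0201 tip 0.022
[[0.235, -0.05, -0.02, -0.0, -0.081], [0.235, -0.04, -0.03, -0.0, -0.08], [0.235, -0.04, -0.04, -0.0, -0.081], [0.235, -0.03, -0.04, -0.0, -0.08], [0.235, -0.04, -0.04, -0.0, -0.08]]
[[0.235, -0.03, -0.06, -0.0, -0.081], [0.235, -0.02, -0.05, -0.0, -0.08], [0.235, -0.1, -0.0, -0.0, 0.0], [0.235, -0.1, -0.0, -0.0, 0.0], [0.235, -0.11, -0.01, -0.0, 0.0]]
[[0.235, -0.1, 0.0, -0.0, 0.0], [0.235, -0.1, 0.0, -0.0, 0.0], [0.235, -0.05, -0.0, -0.0, 0.0], [0.235, -0.04, -0.01, -0.0, 0.0]]
```

Request:
{"method": "servo_tool", "body": {
  "deltas": [
    [0.235,-0.05,-0.02,0,-0.081],
    [0.235,-0.04,-0.03,0,-0.08],
    [0.235,-0.04,-0.04,0,-0.081],
    [0.235,-0.03,-0.04,0,-0.08],
    [0.235,-0.04,-0.04,0,-0.08]
  ]
}}

```text
clock: 9.38
tcp_pos: [0.5105, 0.0972, 0.0253]
eef_rot: [[-0.964, 0.266, -0.005], [0.266, 0.964, -0.009], [0.003, -0.01, -1.0]]
ft_force: [-1.0, 0.0, -0.5]
gripper_width: 0.0205
gripper_force: 0.0
```

Request:
{"method": "servo_tool", "body": {
  "deltas": [
    [0.235,-0.03,-0.06,0,-0.081],
    [0.235,-0.02,-0.05,0,-0.08],
    [0.235,0,0,0,0]
  ]
}}

```text
clock: 9.75
tcp_pos: [0.514, 0.0823, 0.0252]
eef_rot: [[-0.998, -0.058, -0.006], [-0.058, 0.998, -0.009], [0.006, -0.008, -1.0]]
ft_force: [-0.7, -0.0, -0.2]
gripper_width: 0.0199
gripper_force: 0.0
```

```bash
python3 look.py l3;  python3 plan.py 0.235 0.574,0.0855,0.025,3.5,13 0.5865,0.0855,0.025,3.5,6
```

```text
at 9.85 [0.514  0.083  0.0254] 3.3 F [-0.6  0.3  0.4] w 0.0202 tip 0.022
[[0.235, -0.1, -0.0, 0.0, -0.0], [0.235, -0.1, -0.0, 0.0, -0.001], [0.235, -0.1, -0.01, 0.0, 0.0], [0.235, -0.1, 0.0, 0.0, -0.0], [0.235, -0.1, 0.0, 0.0, -0.0]]
[[0.235, -0.03, -0.0, 0.0, -0.0], [0.235, -0.04, -0.0, 0.0, -0.0], [0.235, -0.03, -0.01, 0.0, -0.0]]
```

View pics/l3.png

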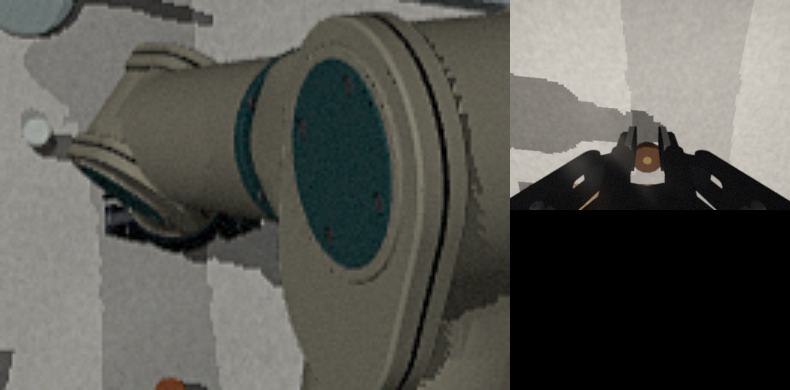

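The disc is still cradled after the swing, at (647,160) in the inset. I'll push it straight in, back off and lift.

Request:
{"method": "servo_tool", "body": {
  "deltas": [
    [0.235,-0.08,0,0,0],
    [0.235,-0.1,0,0,0],
    [0.235,-0.1,-0.01,0,0],
    [0.235,-0.1,0,0,0],
    [0.235,-0.1,0,0,0]
  ]
}}

```text
clock: 10.48
tcp_pos: [0.5726, 0.0848, 0.025]
eef_rot: [[-0.998, -0.06, -0.005], [-0.06, 0.998, -0.009], [0.006, -0.009, -1.0]]
ft_force: [0.5, -0.5, 0.5]
gripper_width: 0.0203
gripper_force: 0.1
```

Request:
{"method": "servo_tool", "body": {
  "deltas": [
    [0.235,-0.06,0,0,0],
    [0.235,-0.05,0,0,0],
    [0.235,-0.03,0,0,0],
    [0.235,0,0,0,0]
  ]
}}

```text
clock: 10.98
tcp_pos: [0.5885, 0.0858, 0.0249]
eef_rot: [[-0.998, -0.061, -0.005], [-0.061, 0.998, -0.009], [0.006, -0.009, -1.0]]
ft_force: [0.3, -1.5, -0.8]
gripper_width: 0.0198
gripper_force: 0.0
```

Request:
{"method": "servo_tool", "body": {
  "deltas": [
    [0.235,0.1,0,0,0],
    [0.235,0.1,0,-0.2,0],
    [0.235,0,0,-0.3,0],
    [0.235,0,0,-0.2,0],
    [0.235,0,0,0,0]
  ]
}}

```text
clock: 11.6
tcp_pos: [0.565, 0.0854, 0.1108]
eef_rot: [[-0.998, -0.061, -0.002], [-0.061, 0.998, -0.009], [0.003, -0.009, -1.0]]
ft_force: [-0.6, -0.3, -0.9]
gripper_width: 0.0205
gripper_force: 0.0
```

```bash
python3 plan.py 0.235 0.462,-0.190,0.10,71,55
python3 - <<'E'
from h import *
s=observe();c=camera("wrist");T=np.array(c["tool_from_camera"]);R=np.array(s["eef_rot"])
c["attitude"]=R@T[:3,:3];c["origin"]=R@T[:3,3]+s["tcp_pos"]
f=c["frame"].astype(int);m=((f.sum(2)<200)&(f[...,2]-f[...,0]>25)).astype(np.uint8)
n,l,st,ce=cv2.connectedComponentsWithStats(m)
X=np.array([.998,.061]);Y=np.array([-.061,.998])
for i in range(1,n):
    if st[i,4]>100:
        w=world(c,ce[i],.01)[:2];d=w-[.570,.044];print(st[i,4],ce[i].round(),w.round(4),"corral",(d@X).round(3),(d@Y).round(3))
E
```

```text
at 11.6 [0.565  0.0854 0.1108] 3.5 F [-0.6 -0.3 -0.9] w 0.0205 tip 0.022
[[0.235, 0.14, -0.32, 0.01, -0.08], [0.235, 0.2, -0.29, 0.02, -0.081], [0.235, 0.24, -0.26, 0.01, -0.08], [0.235, 0.28, -0.21, 0.01, -0.08], [0.235, 0.31, -0.16, 0.01, -0.081]]
[[0.235, 0.33, -0.11, 0.02, -0.08], [0.235, 0.34, -0.05, 0.01, -0.081]]
391 [287. 221.] [0.5803 0.1141] corral 0.015 0.069
415 [247. 245.] [0.6031 0.0843] corral 0.035 0.038
461 [198. 268.] [0.6265 0.0454] corral 0.056 -0.002
492 [254. 308.] [0.6619 0.0932] corral 0.095 0.044
```

Request:
{"method": "servo_tool", "body": {
  "deltas": [
    [0.235,0.14,-0.32,0.01,-0.08],
    [0.235,0.2,-0.29,0.02,-0.081],
    [0.235,0.24,-0.26,0.01,-0.08],
    [0.235,0.28,-0.21,0.01,-0.08],
    [0.235,0.31,-0.16,0.01,-0.081]
  ]
}}

```text
clock: 12.28
tcp_pos: [0.4889, -0.113, 0.1028]
eef_rot: [[-0.615, -0.789, -0.008], [-0.789, 0.615, -0.009], [0.012, 0.001, -1.0]]
ft_force: [0.6, -0.7, -1.1]
gripper_width: 0.0198
gripper_force: 0.0
```

Request:
{"method": "servo_tool", "body": {
  "deltas": [
    [0.235,0.33,-0.11,0.02,-0.08],
    [0.235,0.34,-0.05,0.01,-0.081],
    [0.235,0,0,0,0]
  ]
}}

```text
clock: 12.65
tcp_pos: [0.4589, -0.1934, 0.0993]
eef_rot: [[-0.33, -0.944, -0.01], [-0.944, 0.331, -0.009], [0.012, 0.007, -1.0]]
ft_force: [0.9, 0.5, 0.2]
gripper_width: 0.02
gripper_force: 0.0
```

```bash
python3 plan.py 0.235 0.4615,-0.190,0.06,71,40 0.4615,-0.190,0.025,71,25
python3 - <<'E'
from h import *
s=observe();print(np.round(s['joints'],1));c=camera("wrist");T=np.array(c["tool_from_camera"]);R=np.array(s["eef_rot"])
c["attitude"]=R@T[:3,:3];c["origin"]=R@T[:3,3]+s["tcp_pos"]
f=c["frame"].astype(int);m=((f.sum(2)<250)&(f[...,2]-f[...,0]>25)).astype(np.uint8)
n,l,st,ce=cv2.connectedComponentsWithStats(m)
for i in range(1,n):
    if st[i,4]>100: print(st[i,4],ce[i].round(),world(c,ce[i],.009)[:2].round(4))
E
```

```text
at 12.65 [ 0.4589 -0.1934  0.0993] 70.7 F [0.9 0.5 0.2] w 0.02 tip 0.022
[[0.235, -0.03, -0.01, 0.33, -0.003], [0.235, -0.0, -0.0, 0.14, 0.0], [0.235, -0.0, -0.0, 0.15, 0.0]]
[ 51.9  48.1 -51.9 117.2  56.9  45.3 124.6]
4970 [438. 237.] [ 0.332  -0.1215]
843 [249. 261.] [ 0.4746 -0.1507]
```

Request:
{"method": "servo_tool", "body": {
  "deltas": [
    [0.235,-0.03,-0.01,0.2,0],
    [0.235,0,0,0.22,0],
    [0.235,0,0,0.2,0],
    [0.235,0,0,0,0],
    [0.235,-0.08,0,0,0]
  ]
}}

```text
clock: 13.32
tcp_pos: [0.4677, -0.1777, 0.0272]
eef_rot: [[-0.325, -0.946, -0.005], [-0.946, 0.325, -0.009], [0.01, 0.002, -1.0]]
ft_force: [0.2, 0.4, -0.3]
gripper_width: 0.0199
gripper_force: 0.0
```

```bash
python3 plan.py 0.235 0.513,-0.040,0.025,71,14;python3 -c "
from h import *
s=observe();print(np.round(s['joints'],1))"
```

```text
at 13.325 [ 0.4677 -0.1777  0.0272] 71.0 F [ 0.2  0.4 -0.3] w 0.0199 tip 0.022
[[0.235, -0.11, 0.0, 0.0, 0.0], [0.235, -0.11, 0.0, 0.0, 0.0], [0.235, -0.11, 0.0, 0.01, 0.0], [0.235, -0.11, 0.01, -0.0, 0.0], [0.235, -0.11, -0.0, -0.0, 0.0]]
[[0.235, -0.11, -0.0, 0.0, 0.0], [0.235, -0.11, 0.0, 0.0, 0.0], [0.235, -0.11, 0.0, 0.0, 0.0], [0.235, -0.11, 0.0, 0.01, 0.0], [0.235, -0.11, 0.0, -0.0, 0.0]]
[[0.235, -0.11, 0.01, -0.0, 0.0]]
[ 45.9  54.2 -45.  118.4  67.3  39.1 114.7]
```

Request:
{"method": "servo_tool", "body": {
  "deltas": [
    [0.235,-0.1,0,0.01,0],
    [0.235,-0.11,0,0,0],
    [0.235,-0.11,0,0.01,0],
    [0.235,-0.11,0.01,0,0],
    [0.235,-0.11,0,0,0]
  ]
}}

```text
clock: 13.95
tcp_pos: [0.4874, -0.1159, 0.0237]
eef_rot: [[-0.325, -0.946, -0.005], [-0.946, 0.325, -0.009], [0.01, 0.002, -1.0]]
ft_force: [0.7, -0.5, -0.5]
gripper_width: 0.0203
gripper_force: 0.1
```

Request:
{"method": "servo_tool", "body": {
  "deltas": [
    [0.235,-0.11,0,0,0],
    [0.235,-0.11,0,0,0],
    [0.235,-0.11,0,0,0],
    [0.235,-0.09,0,0,0],
    [0.235,-0.07,0,0,0]
  ]
}}

```text
clock: 14.58
tcp_pos: [0.5066, -0.0606, 0.0231]
eef_rot: [[-0.325, -0.946, -0.005], [-0.946, 0.325, -0.009], [0.01, 0.002, -1.0]]
ft_force: [-0.2, -1.0, 0.6]
gripper_width: 0.0203
gripper_force: 0.1
```

Request:
{"method": "servo_tool", "body": {
  "deltas": [
    [0.235,0,0,0,0]
  ]
}}

```text
clock: 14.7
tcp_pos: [0.5066, -0.0605, 0.0232]
eef_rot: [[-0.324, -0.946, -0.005], [-0.946, 0.324, -0.009], [0.01, 0.002, -1.0]]
ft_force: [-0.8, -0.3, 0.2]
gripper_width: 0.02
gripper_force: 0.0
```

```bash
python3 look.py l4; python3 swing.py 0.514 -0.032 0.536 0.0015 71 3.5 7
```

```text
78 [252.8 145.2] [0.665  0.0302]
177 [222.1 161.4] [0.6176 0.1147]
112 [247.9 156.6] [0.6321 0.0436]
100 [232.3 164.1] [0.6101 0.0863]
30 [274.  200.1] [ 0.5105 -0.029 ]
59 [331.2 254.7] [ 0.3647 -0.1812]
at 14.8 [ 0.5062 -0.0617  0.023 ] 71.0 F [ 0.3 -0.1  0.3] w 0.02 tip 0.022
[[0.235, -0.12, 0.04, -0.02, 0.081], [0.235, -0.06, 0.02, 0.0, 0.08], [0.235, -0.04, 0.04, 0.0, 0.08], [0.235, -0.05, 0.04, 0.0, 0.081], [0.235, -0.05, 0.05, 0.0, 0.08]]
[[0.235, -0.04, 0.06, 0.0, 0.08], [0.235, -0.04, 0.06, 0.0, 0.081]]
```

View pics/l4.png

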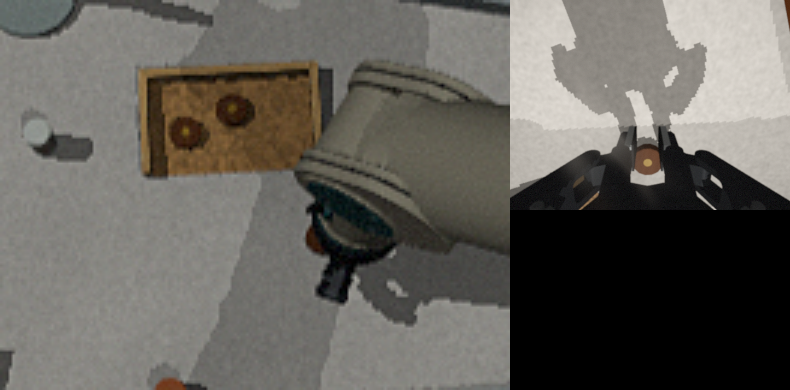

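Two discs are inside the corral, at (186,132) and (235,108). The third is cradled, at (648,160) in the inset. I'll push it a bit further, then swing.

```bash
sed -i 's/w=\[\]/w=["%f,%f,0.025,%f,11"%(x0-.0215*np.cos(np.radians(a0)),y0-.0215*np.sin(np.radians(a0)),a0)]/' swing.py; python3 swing.py 0.519 -0.022 0.538 0.002 71 3.5 7
```

```text
at 14.8 [ 0.5062 -0.0617  0.023 ] 71.0 F [ 0.3 -0.1  0.3] w 0.02 tip 0.022
[[0.235, -0.08, 0.0, -0.01, 0.0], [0.235, -0.09, 0.01, -0.01, 0.0], [0.235, -0.04, 0.01, 0.0, 0.081], [0.235, -0.03, 0.03, 0.0, 0.08], [0.235, -0.04, 0.03, 0.0, 0.08]]
[[0.235, -0.04, 0.03, 0.0, 0.081], [0.235, -0.04, 0.05, 0.0, 0.08], [0.235, -0.03, 0.04, 0.0, 0.08], [0.235, -0.03, 0.06, 0.0, 0.081]]
```

Request:
{"method": "servo_tool", "body": {
  "deltas": [
    [0.235,-0.08,0,-0.01,0],
    [0.235,-0.09,0.01,-0.01,0],
    [0.235,-0.04,0.01,0,0.081],
    [0.235,-0.03,0.03,0,0.08],
    [0.235,-0.04,0.03,0,0.08]
  ]
}}

```text
clock: 15.42
tcp_pos: [0.511, -0.0248, 0.0253]
eef_rot: [[-0.745, -0.667, -0.005], [-0.667, 0.745, -0.009], [0.009, -0.003, -1.0]]
ft_force: [0.3, 0.1, 0.6]
gripper_width: 0.0202
gripper_force: 0.1
```

Request:
{"method": "servo_tool", "body": {
  "deltas": [
    [0.235,-0.04,0.03,0,0.081],
    [0.235,-0.04,0.05,0,0.08],
    [0.235,-0.03,0.04,0,0.08],
    [0.235,-0.03,0.06,0,0.081],
    [0.235,0,0,0,0]
  ]
}}

```text
clock: 16.05
tcp_pos: [0.5168, 0.0031, 0.0253]
eef_rot: [[-0.998, -0.065, -0.004], [-0.065, 0.998, -0.008], [0.005, -0.008, -1.0]]
ft_force: [0.9, 0.4, 0.3]
gripper_width: 0.0201
gripper_force: 0.0
```

```bash
python3 look.py l5; python3 plan.py 0.235 0.58,0.0045,0.025,3.5,13 0.591,0.005,0.025,3.5,6
```

```text
158 [222.4 160.1] [0.6211 0.114 ]
36 [244.  145.6] [0.6638 0.0548]
28 [244.  154.5] [0.6379 0.0544]
83 [231.4 163.8] [0.6109 0.0887]
at 16.15 [0.5163 0.0017 0.025 ] 3.7 F [-0.5 -0.4  0.5] w 0.02 tip 0.022
[[0.235, -0.11, -0.0, -0.0, 0.0], [0.235, -0.1, -0.0, -0.0, 0.001], [0.235, -0.11, -0.01, -0.0, -0.0], [0.235, -0.11, 0.0, -0.0, 0.0], [0.235, -0.1, -0.0, -0.0, 0.001]]
[[0.235, -0.05, -0.0, -0.0, -0.0], [0.235, -0.04, -0.0, -0.0, -0.0]]
```

View pics/l5.png

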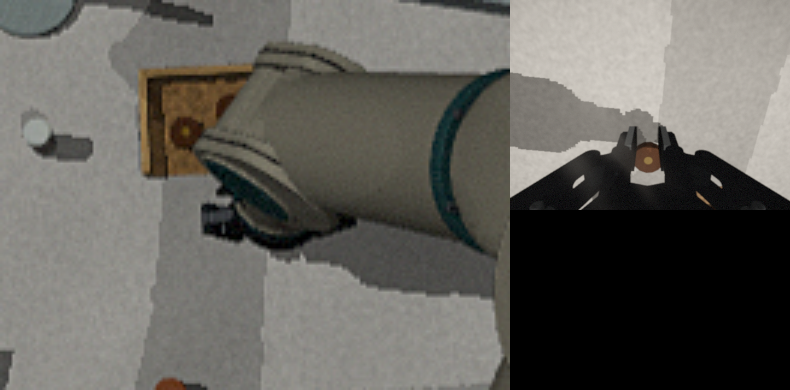

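The third disc is cradled and aligned with the mouth, at (648,158) in the inset. I'll push it in and back off.

Request:
{"method": "servo_tool", "body": {
  "deltas": [
    [0.235,-0.08,0,0,0],
    [0.235,-0.1,0,0,0],
    [0.235,-0.11,-0.01,0,0],
    [0.235,-0.11,0,0,0],
    [0.235,-0.1,0,0,0]
  ]
}}

```text
clock: 16.77
tcp_pos: [0.5774, 0.0038, 0.0245]
eef_rot: [[-0.998, -0.06, -0.005], [-0.06, 0.998, -0.009], [0.005, -0.009, -1.0]]
ft_force: [0.1, -0.9, 0.6]
gripper_width: 0.0201
gripper_force: 0.1
```

Request:
{"method": "servo_tool", "body": {
  "deltas": [
    [0.235,-0.07,0,0,0],
    [0.235,-0.05,0,0,0],
    [0.235,-0.02,0,0,0],
    [0.235,0,0,0,0]
  ]
}}

```text
clock: 17.27
tcp_pos: [0.5929, 0.0049, 0.0244]
eef_rot: [[-0.998, -0.061, -0.005], [-0.061, 0.998, -0.009], [0.006, -0.009, -1.0]]
ft_force: [0.3, 0.1, -0.6]
gripper_width: 0.0201
gripper_force: 0.0
```

Request:
{"method": "servo_tool", "body": {
  "deltas": [
    [0.235,0.1,0,0,0],
    [0.235,0.15,0,-0.2,0],
    [0.235,0.1,0,-0.4,0],
    [0.235,0,0,-0.4,0],
    [0.235,0,0,-0.2,0]
  ]
}}

```text
clock: 17.9
tcp_pos: [0.5514, 0.0037, 0.1711]
eef_rot: [[-0.998, -0.061, -0.003], [-0.061, 0.998, -0.01], [0.003, -0.01, -1.0]]
ft_force: [0.6, -0.7, -0.2]
gripper_width: 0.0205
gripper_force: 0.0
```

Request:
{"method": "servo_tool", "body": {
  "deltas": [
    [0.235,0,-0.45,-0.1,0],
    [0.235,0,-0.45,0,0],
    [0.235,0,-0.45,0,0],
    [0.235,0,-0.45,0,0],
    [0.235,0,0,0,0]
  ]
}}

```text
clock: 18.52
tcp_pos: [0.5629, -0.2182, 0.1814]
eef_rot: [[-0.999, -0.052, -0.008], [-0.051, 0.999, -0.013], [0.008, -0.012, -1.0]]
ft_force: [-0.8, 0.8, -0.0]
gripper_width: 0.0203
gripper_force: 0.0
```

```bash
python3 look.py l6
python3 - <<'E'
from h import *
print(observe()["tcp_pos"])
t=camera("top");cv2.imwrite("pics/fin.png",cv2.resize(t["frame"],(800,600)))
E
```

```text
207 [223.5 159.7] [0.6223 0.1108]
106 [247.8 156.4] [0.6327 0.0437]
98 [232.4 164.2] [0.6096 0.0861]
99 [261.5 163. ] [0.6141 0.0057]
39 [338.3 254.6] [ 0.3654 -0.2001]
[ 0.5638677  -0.21175943  0.18222847]
```

View pics/fin.png

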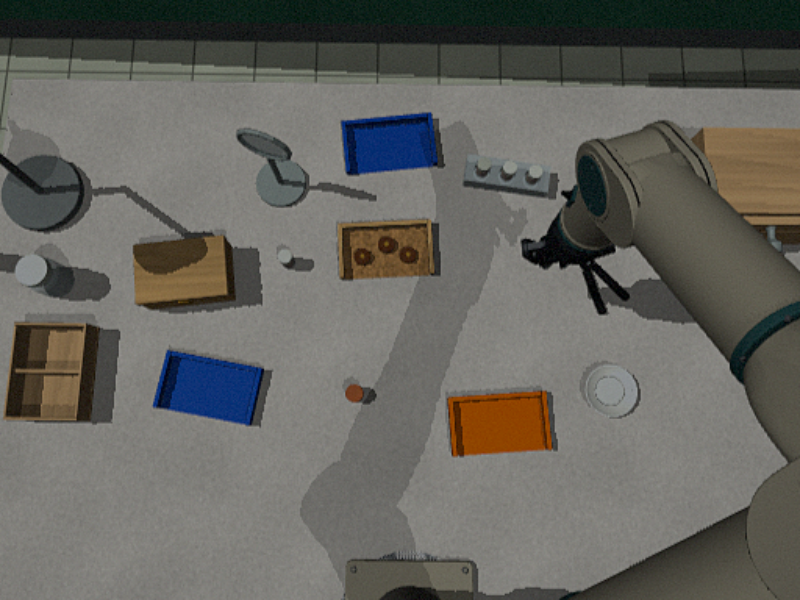

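The final top view shows all three discs flat inside the pine corral, at (362,257), (387,244) and (409,255). Everything else looks to be where it was.

```bash
python3 -c "
from cell import *
print(job_done())"
```

```text
the job is handed in; nothing more can be done
None
```

I swept all three discs over the tabletop into the pine corral, where the final picture shows them flat and fully inside; nothing else appears to have moved, and the job is handed in at about 19 s of the 72 s limit.

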